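# Put the jar's lid back, then hold the storage chest open

## Robot

A 7-joint arm with a two-finger parallel gripper is mounted at the origin on the work surface. World frame = base frame: x ahead of the robot, y to its left, z up, the work surface at z = 0. Lengths are in m, angles in rad, forces in N, time in s.
With the tool pointing down it reaches from about 0.425 to 0.925 m from the base axis. Payload 6.8 kg.
Tool frame: the origin (TCP) lies between the finger pads; the fingertips stand r.tips_ahead ahead of it and the grasp point (between the pads) lies 5 mm behind it (r.tips_ahead is the distance from the TCP to the fingertips, in m); z points along the fingers, y is the line along which they close (so a half turn about z gives the same grasp; the last joint's range is limited). The gripper opens to 85 mm and grips with 20 to 120 N. Pads are 22 mm wide; open, the fingers measure 114 mm over their backs; the gripper's body (76 mm by 85 mm) begins 54 mm behind the grasp point. The pads swing forward as they close: fully open they stand 13 mm farther back than shut.
Start: joints at [0.997, 0.477, 0.022, 1.555, -0.011, 1.109, -0.083], TCP at [0.303, -0.603, 0.245] pointing down, gripper open.
Joint ranges: [-2.96, 2.96], [-0.34, 2.1], [-1.41, 1.46], [0.24, 2.44], [-1.37, 4.51], [0.17, 1.92], [-2.96, 2.96]. Speed limits (rad/s): [2.39, 2.39, 3.14, 3.14, 3.14, 3.14, 3.14].

## Interface

Orientations are given as a rotation vector (axis times angle).
In Python, from bench import r gives the robot as it stands.
- The arm moves only by the tool move_arm, never from a script. Its argument "rows" is one flat list of numbers, 4 for each row, row after row: the shift along the tool's x, y, z in cm, then the turn about the tool's z in degrees. In form: [tx, ty, tz, twist, tx, ty, tz, twist, ...]. A call has 1 to 10 rows; each row is the pose to reach, as a shift and turn from the pose commanded when the call began, along the tool's axes at that moment; what a row does not reach only later rows make up. A row lasts 1/8 s, in which the tool goes at most 62.5 mm and 10.7 degrees, less where a joint would pass 70% of its speed; a pose out of reach is approached as far as the arm can. A call with a gripper value outside its range is refused whole. "fingers" is the opening, from 0 (shut) to 1 (fully open), set as the call begins (left out, the last holds). The fingers move at their own pace and stop on an object; "newtons" is the grip in N (left out, the last holds). Time passes only in rows, so rows that repeat a pose let the fingers close. It gives the time, the measured TCP pose, the force, the opening and the grip force at its end, in the units of the state.
- r.get_obs(): the state, without advancing time (a new reading comes with each control period).
- r.grab_frame(name): name is "side" or "top"; returns the picture (420x560x3 uint8, blue, green, red); there is no depth.
- r.camera_params(name): a dict with "fx", "fy", "cx", "cy" (pixels), "world_from_camera" (4x4, takes a point from camera to world coordinates). Camera axes: x right, y down, z forward; pixel columns grow to the right and rows downward; lengths in m; the calibration is good to about 2 mm. A picture is of the moment at which its call begins. camera_params takes no time and is no camera call.
- r.hand_in(): hands the job in; it is judged then, once.
The state is a dict: "clock": time; "joints": joint angles; "qvel": joint speeds; "tau": joint torques, N m; "tcp_pos": TCP position; "orientation": TCP orientation; "contact_force": force on the tool from outside, world axes, zero at the start; "moment": the same for the moment, N m; "grip_width": finger opening in m; "gripper_force": force on a finger pad.
Only numpy, scipy, OpenCV 4.12 (cv2) and the standard library are available. Lean on these libraries where they do the work, as an engineer would, in place of code of your own. Each camera call takes 0.05 s, during which the arm holds its last target. There are 200 camera calls.

## Task

The lid of the ceramic jar has been left lying on top of the wooden storage chest: put it back on the jar, centred and fully seated, and let go of it. Then lift the chest's hinged flap by its bar handle and hold it open at 50 degrees for restocking; the flap falls shut by itself, so finish while still holding it there. Keep the jar upright and leave the tumbler and the bottles where they stand.

Things in the scene. Friction and masses are not known exactly. Their poses are not given: they have to be found in the camera images.
- chest: Dark wooden storage box fixed to the counter, 200 (its x) x 240 (its y) x 80 mm high without the flap, open on top. Origin: centre of the underside; z up. Its own +x side carries the hinge, its -x side faces the robot (turned by up to 0.3 rad).
- flap (a joint): Hinge of the chest's flap, in radians: 0 = shut and level, grows as the near edge goes up, stops at 1.3. No spring and hardly any friction: the flap (0.35 kg, at most 40 percent more or 30 percent less) falls shut from any angle. 50 degrees = 0.873.
- flap_hinge (a point): Point on the hinge axis, midway along it: 100 mm from the chest's origin along the chest's +x, 80.5 mm up. The axis runs along the chest's y. The frame turns with the flap: when shut its axes are those of the chest. The flap is a dark wooden board, 200 x 240 x 10 mm thick, reaching from the hinge to -x; its underside is level with the hinge.
- flap_handle (a point): Middle of the steel bar handle on the flap's upper face: a round bar along the chest's y, about 110 mm long and 11 mm thick, 77 mm clear between its posts, its axis 35 mm off the upper face, on a post near each end. In the flap's (hinge) frame this point is at x -170, y 0, z +45 mm, so 30 mm from the free edge. The bar can turn between gripper pads that pinch it across.
- jar: Open white ceramic jar, loose, round, 90 mm outside and 78 mm inside diameter, 80 mm high, straight walls, 0.45 kg. Origin: centre of the underside; z up. To the left or to the right of the chest, the tumbler being on the other side. It is the wider and lower of the two.
- jar_rim (a point): Centre of the jar's mouth, level with the rim, 80 mm above the jar's origin.
- jarlid: The jar's steel lid, loose, about 0.12 kg, starting upright on the flap between the handle and the hinge: a disc of 90 mm diameter and 6 mm thickness, under it a tapered plug 7 mm deep (66 mm diameter below, 72 mm above), on top a round upright knob of 22 mm diameter and 24 mm height. Origin: centre of the plug's underside; z up. Height in all 37 mm.
- jarlid_seat (a point): Centre of the underside of the lid's disc, 7 mm above the lid's origin; meets the jar's rim when the lid is seated.
- jarlid_knob (a point): Middle of the knob's upper half, 27 mm above the lid's origin, 14 mm above the disc's top: grip here.
- tumbler: White ceramic tumbler, loose, 72 mm across the rim, 100 mm high, no lid. Leave alone. Origin: centre of the underside.
- pump: White soap bottle with a black pump head, loose, 68 mm diameter, 184 mm high, beyond the chest. Leave alone. Origin: centre of the underside.
- mini: Small green bottle, loose, 30 mm diameter, 75 mm high, beyond the chest. Leave alone. Origin: centre of the underside.
Not all that is in view belongs to the job. What is meant by the jarlid is not black, orange or purple, and is the smaller of those in its own colour.

How it is judged:
On the way, in this order (a step that is already met when the one before it is completed fails the run):
1. the jar's lid is seated on the jar and let go, with the flap still shut (horizontal distance between jarlid_seat and jar_rim below 0.004 m and z of jarlid_seat in the frame of jar between 0.077 and 0.083 m and angle between the z axis of jarlid and the z axis of jar, either way round below 0.06 rad and angle between jar's own z axis and vertical below 0.06 rad and height (world z) of jar below 0.005 m and contact force between the fingers and jarlid below 0.1 N and value of joint flap below 0.1 rad), for 0.3 s.
2. the flap is held open at 50 degrees (value of joint flap between 0.768 and 0.977 rad and contact force between the fingers and flap above 0.4 N and contact force between flap and tumbler below 0.1 N and contact force between flap and pump below 0.1 N and contact force between flap and mini below 0.1 N and contact force between flap and jar below 0.1 N and contact force between flap and jarlid below 0.1 N), for 0.3 s.
At the end, for the whole second after the job is handed in: Jar upright, its lid seated and released (centred within 4 mm, height within 3 mm, level within 0.06 rad); flap held still by the fingers alone (over 0.4 N) at 50 degrees, within 6; tumbler and bottles upright, within 30 mm of their starts (all of step 2 and horizontal distance between jarlid_seat and jar_rim below 0.004 m and z of jarlid_seat in the frame of jar between 0.077 and 0.083 m and angle between the z axis of jarlid and the z axis of jar, either way round below 0.06 rad and angle between jar's own z axis and vertical below 0.06 rad and height (world z) of jar below 0.005 m and contact force between the fingers and jarlid below 0.1 N and velocity of joint flap between -0.05 and 0.05 rad/s and linear speed of each of jar, jarlid below 0.02 m/s and distance of each of tumbler, pump, mini from where it was at the start of the episode below 0.03 m and angle between each of tumbler, pump, mini's own z axis and vertical below 0.1 rad); the arm keeps its last pose, push and grip.
It fails at once if the jar is tipped over (angle between jar's own z axis and vertical above 0.35 rad).
It fails at once if the tumbler is disturbed (distance of tumbler from where it was at the start of the episode above 0.03 m or angle between tumbler's own z axis and vertical above 0.35 rad).
It fails at once if the pump bottle is disturbed (distance of pump from where it was at the start of the episode above 0.03 m or angle between pump's own z axis and vertical above 0.35 rad).
It fails at once if the small bottle is disturbed (distance of mini from where it was at the start of the episode above 0.03 m or angle between mini's own z axis and vertical above 0.35 rad).
It also fails if it takes over 61 s, if anything falls off the work surface, if the arm or the gripper's body presses on something with over 40 N, if the wrist force passes 120 N, or if a joint passes its speed limit or range.

## Working session

There is one attempt and no reset: what is moved stays moved. The work goes in short steps, Python scripts to look and compute and a tool call to move; the robot and the scene stay as the last step left them, time stands still between calls to the robot, and variables do not carry over. Pictures are saved under pics/ and viewed, at most 10 in all, crops included, and the job is handed in when it is done.

Besides the shell and the picture viewer there is one more tool, called after "Emit:" as a command line: name --argument value ..., lists and objects as JSON in quotes. move_arm: Moves the arm, as the interface text tells. Its arguments: {"type":"object","properties":{"rows":{"type":"array"},"fingers":{"type":"number"},"newtons":{"type":"number"}},"required":["rows"]}

```bash
mkdir -p pics; ls; python3 - <<'E'
from bench import r
import cv2,numpy as np
for n in("side","top"):
    f=r.grab_frame(n); cv2.imwrite(f"pics/{n}0.png",f)
    p=r.camera_params(n); print(n,p["fx"],p["fy"],p["cx"],p["cy"]); print(np.round(p["world_from_camera"],3))
o=r.get_obs(); print(o, r.tips_ahead)
E
```

```text
pics
side 505.1645949941183 505.1645949941183 286.2698794826253 209.29979508359895
[[ 0.997 -0.06   0.055  0.53 ]
 [-0.081 -0.72   0.689 -0.768]
 [-0.001 -0.691 -0.723  0.911]
 [ 0.     0.     0.     1.   ]]
top 390.04375473887904 390.04375473887904 283.373805800367 211.93257787545284
[[ 0.018 -0.983  0.181  0.438]
 [-0.999 -0.024 -0.035  0.018]
 [ 0.039 -0.18  -0.983  0.939]
 [ 0.     0.     0.     1.   ]]
{'clock': 0.1, 'joints': array([ 0.99691724,  0.4777215 ,  0.02235326,  1.55634133, -0.01151278,
        1.10927585, -0.08313815]), 'qvel': array([-0.00054382, -0.00072846,  0.0009888 , -0.0031078 , -0.00056199,
       -0.00076628, -0.00058509]), 'tau': array([ 4.65937032e-03, -5.97759461e+01,  1.61352005e+00, -2.81953132e+01,
        1.28449907e-02,  5.03079951e-03, -1.08353539e-07]), 'tcp_pos': array([ 0.30292114, -0.60265282,  0.24442514]), 'orientation': array([-3.05528966e+00, -7.24641048e-01,  7.54184675e-04]), 'contact_force': array([ 0.25279044,  0.47594501, -0.00091331]), 'moment': array([-0.00888804, -0.01555312, -0.02205532]), 'gripper_force': 0.0, 'grip_width': 0.0853136538239461} 0.014
```

View pics/side0.png

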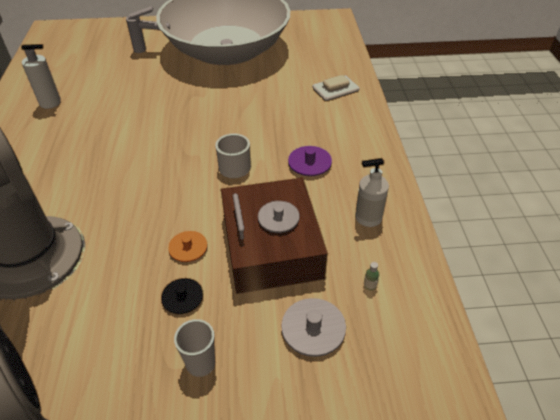

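View pics/top0.png

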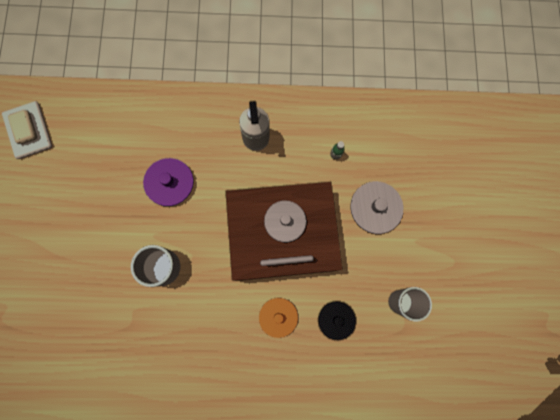

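The side view shows the chest (270,232) with a grey lid on it (278,215) and the handle at (238,218). The jar is on the left at (234,157) and the tumbler on the right at (197,350).

Things that could be taken for the lid, in top-view pixels:
- grey lid on the chest (285,221)
- larger grey lid on the counter (377,207)
- orange (278,317)
- black (337,320)
- purple (168,182)

I choose the grey lid on the chest, since it is the smaller of the two grey ones. For the jar, I choose the wider, lower one at top (155,266), not the tumbler at (415,304).

```bash
cat > h.py <<'E'
from bench import r
import cv2,numpy as np
def ray(n,u,v,z):
    p=r.camera_params(n); T=np.array(p["world_from_camera"])
    d=T[:3,:3]@np.array([(u-p["cx"])/p["fx"],(v-p["cy"])/p["fy"],1]); o=T[:3,3]
    return o+d*(z-o[2])/d[2]
def proj(n,X):
    p=r.camera_params(n); c=np.linalg.inv(np.array(p["world_from_camera"]))@np.append(X,1)
    return np.array([c[0]/c[2]*p["fx"]+p["cx"],c[1]/c[2]*p["fy"]+p["cy"]])
def circ(n,pts,z):
    P=np.array([ray(n,u,v,z)[:2] for u,v in pts]); (x,y),rad=cv2.minEnclosingCircle(P.astype(np.float32))
    A=np.c_[2*P,np.ones(len(P))]; s=np.linalg.lstsq(A,(P**2).sum(1),rcond=None)[0]
    return s[:2],np.sqrt(s[2]+s[0]**2+s[1]**2),(x,y,rad)
E
python3 - <<'E'
from h import *
t=cv2.imread("pics/top0.png"); s=cv2.imread("pics/side0.png")
def c(i,x0,y0,w,h):return cv2.resize(i[y0:y0+h,x0:x0+w],(400,300),interpolation=cv2.INTER_CUBIC)
a=c(t,225,180,120,90);b=c(s,215,175,120,90);d=c(t,105,222,100,75);e=c(s,190,120,100,75)
cv2.imwrite("pics/crop.png",np.vstack([np.hstack([a,b]),np.hstack([d,e])]))
for n,i,x,y in(("t",t,286,221),("t",t,305,221),("t",t,240,240),("t",t,155,247),("t",t,135,266),("t",t,287,262),("t",t,272,227),("s",s,290,220),("s",s,234,140)):print(n,x,y,i[y,x],cv2.cvtColor(i,cv2.COLOR_BGR2HSV)[y,x])
E
```

```text
t 286 221 [133 141 157] [ 10  39 157]
t 305 221 [107 113 126] [  9  38 126]
t 240 240 [25 41 76] [  9 171  76]
t 155 247 [132 139 138] [ 34  13 139]
t 135 266 [30 34 38] [15 54 38]
t 287 262 [ 86  91 102] [  9  40 102]
t 272 227 [130 138 154] [ 10  40 154]
s 290 220 [133 142 154] [ 13  35 154]
s 234 140 [77 87 97] [15 53 97]
```

View pics/crop.png

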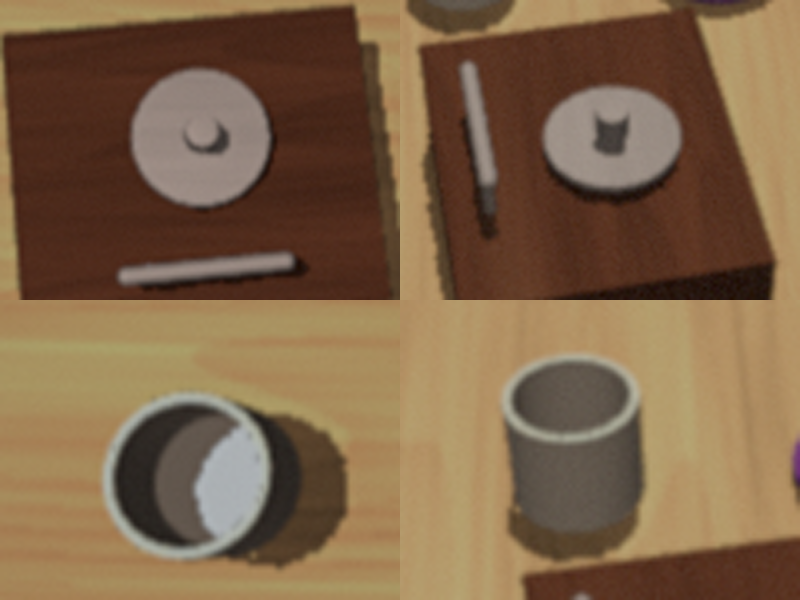

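The crop confirms the choice: a plain steel-grey lid with its knob at top about (286,220). The jar rim shows as a bright ring, at top about (152,266) and side about (233,140).

```bash
cat >> h.py <<'E'
def blob(img,box,vmin,smax,hole=False):
    x0,y0,x1,y1=box; h=cv2.cvtColor(img[y0:y1,x0:x1],cv2.COLOR_BGR2HSV)
    m=((h[...,2]>vmin)&(h[...,1]<smax)).astype(np.uint8)
    cs,_=cv2.findContours(m,cv2.RETR_EXTERNAL,cv2.CHAIN_APPROX_NONE)
    k=max(cs,key=cv2.contourArea); return cv2.convexHull(k)[:,0].astype(float)+[x0,y0]
E
python3 - <<'E'
from h import *
I={"top":cv2.imread("pics/top0.png"),"side":cv2.imread("pics/side0.png")}
for n,b,v in(("top",(255,190,320,252),85),("side",(250,195,305,233),85)):
    k=blob(I[n],b,v,90); print("lid",n,circ(n,k,.1035))
for n,b,v in(("top",(120,235,185,292),95),("side",(210,128,258,165),108)):
    k=blob(I[n],b,v,60); print("jar",n,circ(n,k,.08),k.min(0),k.max(0))
k=blob(I["top"],(255,250,320,275),70,80); (c,wh,a)=cv2.minAreaRect(k.astype(np.float32)); print("bar",c,wh,a)
bp=cv2.boxPoints((c,wh,a)); P=[ray("top",u,v,.130) for u,v in bp]; print("bar centre",ray("top",*c,.1305)); print(np.round(P,4))
k=blob(I["side"],(228,188,247,245),110,80); c2,w2,a2=cv2.minAreaRect(k.astype(np.float32)); print("bar side",c2,w2,a2,ray("side",*c2,.131))
# chest flap: dark brown
for n,b in(("top",(215,175,350,285)),("side",(215,175,330,290))):
    x0,y0,x1,y1=b; h=cv2.cvtColor(I[n][y0:y1,x0:x1],cv2.COLOR_BGR2HSV)
    m=((h[...,1]>150)&(h[...,2]<100)).astype(np.uint8); m=cv2.morphologyEx(m,cv2.MORPH_OPEN,np.ones((5,5)))
    cs,_=cv2.findContours(m,cv2.RETR_EXTERNAL,cv2.CHAIN_APPROX_NONE);k=max(cs,key=cv2.contourArea)
    q=cv2.approxPolyDP(cv2.convexHull(k),4,True)[:,0]+[x0,y0]
    for u in q: print("chest",n,u,np.round(ray(n,*u,.0905),4))
# joints FK reach; tool axes
from scipy.spatial.transform import Rotation as R
o=r.get_obs(); print(np.round(R.from_rotvec(o["orientation"]).as_matrix(),4))
E
```

```text
lid top (array([ 0.57257132, -0.01507032]), np.float64(0.045481401962635976), (0.5726444721221924, -0.015307692810893059, 0.04593324288725853))
lid side (array([ 0.57255518, -0.0155873 ]), np.float64(0.046027003955439634), (0.5723350048065186, -0.015449415892362595, 0.046775177121162415))
jar top (array([0.47176695, 0.26980365]), np.float64(0.04461853670095815), (0.47164732217788696, 0.26980724930763245, 0.04506371170282364)) [131. 245.] [172. 286.]
jar side (array([0.47240609, 0.26756398]), np.float64(0.04497104708145988), (0.47217077016830444, 0.2675091028213501, 0.045802656561136246)) [216. 134.] [249. 155.]
bar (286.0587463378906, 260.1072082519531) (5.6831278800964355, 52.43246841430664) 84.47245788574219
bar centre [ 0.48559233 -0.01859169  0.1305    ]
[[ 0.4852  0.0357  0.13  ]
 [ 0.4977 -0.072   0.13  ]
 [ 0.4861 -0.0732  0.13  ]
 [ 0.4736  0.0343  0.13  ]]
bar side (237.98678588867188, 211.0962371826172) (36.67341995239258, 4.730072498321533) 79.3803482055664 [ 0.48685267 -0.02204685  0.131     ]
chest top [330 183] [ 0.6627 -0.1167  0.0905]
chest top [341 269] [ 0.4712 -0.1399  0.0905]
chest top [232 278] [0.4477 0.0945 0.0905]
chest top [227 191] [0.638  0.1135 0.0905]
chest side [324 252] [ 0.661  -0.1155  0.0905]
chest side [288 261] [ 0.5844 -0.1328  0.0905]
chest side [254 243] [ 0.5169 -0.0792  0.0905]
chest side [250 223] [ 0.5103 -0.0215  0.0905]
chest side [315 221] [ 0.6528 -0.0273  0.0905]
[[ 8.935e-01  4.491e-01 -8.000e-04]
 [ 4.491e-01 -8.935e-01  1.400e-03]
 [-1.000e-04 -1.600e-03 -1.000e+00]]
```

Checks on the measurements:
- **Lid:** centre (0.5726, -0.0153), radius 45.5 mm.
- **Jar rim:** centre (0.472, 0.2687), radius 45 mm.
- **Chest:** yaw about 0.107 rad and handle at (0.4855, -0.019), which agree with the flap's corners. The hinge is at about (0.654, -0.0015).

The sizes match those given, so I move to hover over the knob, twisting -69.4° so that the fingers close along the chest's x.

Emit:
move_arm --rows '[5,-4,0,-7,10,-8,0,-14,15,-12,0,-21,20,-16,0,-28,25,-20,0,-35,30,-24,0,-42,35,-28,0,-49,40,-32,0,-56,45,-36,1,-63,50.48,-40.37,2,-69.4]' --fingers 0.6 --newtons 30

```text
clock: 1.35
tcp_pos: [0.564, -0.0345, 0.2283]
orientation: [2.096, 2.339, -0.0]
contact_force: [0.7, -0.7, 0.5]
grip_width: 0.051
gripper_force: 0.0
```

Emit:
move_arm --rows '[0,0,1.5,0,0,0,3,0,0,0,3,0,0,0,3,0]'

```text
clock: 1.85
tcp_pos: [0.5633, -0.0376, 0.1987]
orientation: [2.103, 2.333, -0.001]
contact_force: [-0.2, -0.3, -0.5]
grip_width: 0.0512
gripper_force: 0.0
```

```bash
cat >> h.py <<'E'
from scipy.spatial.transform import Rotation as R
def go(target):
    o=r.get_obs(); M=R.from_rotvec(o["orientation"]).as_matrix()
    print("t",o["clock"],"tcp",np.round(o["tcp_pos"],4),"xyaw",np.round(np.degrees(np.arctan2(M[1,0],M[0,0])),2),"f",np.round(o["contact_force"],2),"w",o["grip_width"],o["gripper_force"],"tips",r.tips_ahead,"zax",np.round(M[:,2],4))
    print("shift cm",np.round(M.T@(np.array(target)-o["tcp_pos"])*100,2))
E
python3 -c "
from h import *
go([.5726,-.0153,.1195])"
```

```text
t 1.85 tcp [ 0.5633 -0.0376  0.1987] xyaw 95.95 f [-0.19 -0.28 -0.49] w 0.051152766404860946 0.0 tips 0.014 zax [ 1.e-04 -5.e-04 -1.e+00]
shift cm [2.12 1.15 7.92]
```

Emit:
move_arm --rows '[1.2,0.6,0,0,2.12,1.15,1,0,2.12,1.15,3,0,2.12,1.15,5,0,2.12,1.15,5,0]'

```text
clock: 2.48
tcp_pos: [0.5716, -0.013, 0.1467]
orientation: [-2.097, -2.335, 0.003]
contact_force: [0.2, -0.3, -0.6]
grip_width: 0.0516
gripper_force: 0.0
```

```bash
python3 -c "
from h import *
go([.5726,-.0153,.1195])
s=r.grab_frame('side');t=r.grab_frame('top')
c=lambda i,x0,y0,w,h:cv2.resize(i[y0:y0+h,x0:x0+w],(400,300),interpolation=cv2.INTER_CUBIC)
cv2.imwrite('pics/a.png',np.hstack([c(s,215,155,120,90),c(t,225,180,120,90)]))"
```

```text
t 2.475 tcp [ 0.5716 -0.013   0.1467] xyaw 96.15 f [ 0.19 -0.29 -0.58] w 0.051649850060369436 0.0 tips 0.014 zax [-3.4e-03  4.0e-04 -1.0e+00]
shift cm [-0.24  0.08  2.72]
```

View pics/a.png

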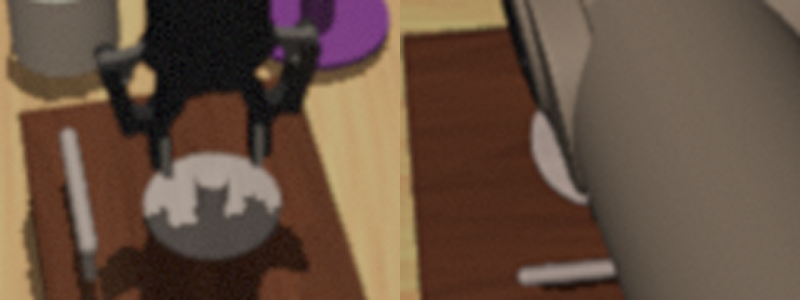

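In the side view (left crop) the fingers straddle the knob, centred over the lid. In the top view (right crop) the arm hides the lid. I descend.

Emit:
move_arm --rows '[-0.2,0.08,1,0,-0.2,0.08,2,0,-0.2,0.08,2.4,0,-0.2,0.08,2.4,0]'

```text
clock: 3.08
tcp_pos: [0.5734, -0.0157, 0.1241]
orientation: [-2.1, -2.336, 0.001]
contact_force: [0.8, -0.4, 0.6]
grip_width: 0.0514
gripper_force: 0.0
```

```bash
python3 -c "
from h import *
go([.5726,-.0153,.1195])"
```

```text
t 3.075 tcp [ 0.5734 -0.0157  0.1241] xyaw 96.09 f [ 0.84 -0.37  0.62] w 0.05142041487175912 0.0 tips 0.014 zax [-7.e-04  0.e+00 -1.e+00]
shift cm [ 0.05 -0.08  0.46]
```

Emit:
move_arm --rows '[0,-0.05,0.2,0,0,-0.05,0.4,0,0,-0.05,0.4,0]'

```text
clock: 3.45
tcp_pos: [0.5731, -0.0158, 0.1204]
orientation: [-2.1, -2.336, 0.0]
contact_force: [0.1, -0.0, 0.6]
grip_width: 0.0512
gripper_force: 0.0
```

Emit:
move_arm --rows '[0,0,0,0,0,0,0,0,0,0,0,0,0,0,0,0,0,0,0,0,0,0,0,0]' --fingers 0 --newtons 40

```text
clock: 4.2
tcp_pos: [0.5733, -0.0158, 0.1207]
orientation: [2.1, 2.336, 0.0]
contact_force: [-1.5, -0.6, 4.8]
grip_width: 0.0203
gripper_force: 39.2
```

Emit:
move_arm --rows '[0,0,-1,0,0,0,-2.5,0,0,0,-4.5,0,0,0,-7,0,0,0,-9,0,0,0,-9,0]'

```text
clock: 4.95
tcp_pos: [0.5744, -0.0156, 0.2127]
orientation: [2.098, 2.334, 0.004]
contact_force: [0.4, -0.4, -1.6]
grip_width: 0.0204
gripper_force: 39.2
```

```bash
python3 -c "
from h import *
go([.4721,.2687,.2])"
```

```text
t 4.95 tcp [ 0.5744 -0.0156  0.2127] xyaw 96.08 f [ 0.4  -0.43 -1.57] w 0.020356060777983968 39.17959213256836 tips 0.014 zax [ 4.2e-03 -1.0e-04 -1.0e+00]
shift cm [29.36 -7.16  1.23]
```

Emit:
move_arm --rows '[2,-0.5,0,0,5,-1.2,0,0,8.5,-2,0,0,12,-3,0,0,15.5,-3.8,0,0,19,-4.6,0,0,22.5,-5.5,0,0,25.5,-6.2,0,0,28,-6.8,0,0,29.3,-7.1,0,0]'

```text
clock: 6.2
tcp_pos: [0.4692, 0.2702, 0.2097]
orientation: [-2.095, -2.339, 0.002]
contact_force: [-0.1, -0.6, -1.6]
grip_width: 0.0203
gripper_force: 39.2
```

Emit:
move_arm --rows '[0,0,2,0,0,0,4,0,0,0,5,0,0,0,5,0,0,0,5,0]'

```text
clock: 6.82
tcp_pos: [0.4718, 0.2683, 0.161]
orientation: [2.1, 2.336, 0.001]
contact_force: [0.0, 0.7, -0.4]
grip_width: 0.02
gripper_force: 39.2
```

```bash
python3 -c "
from h import *
go([.4721,.2687,.2])
s=r.grab_frame('side');t=r.grab_frame('top');cv2.imwrite('pics/side2.png',s);cv2.imwrite('pics/top2.png',t)
c=lambda i,x0,y0,w,h:cv2.resize(i[y0:y0+h,x0:x0+w],(400,300),interpolation=cv2.INTER_CUBIC)
cv2.imwrite('pics/b.png',np.hstack([c(s,170,80,120,90),c(t,95,215,120,90)]))"
```

```text
t 6.825 tcp [0.4718 0.2683 0.161 ] xyaw 96.08 f [ 0.01  0.69 -0.35] w 0.019999349748973872 39.221166372299194 tips 0.014 zax [ 7.e-04  5.e-04 -1.e+00]
shift cm [ 0.04  0.04 -3.9 ]
```

View pics/b.png

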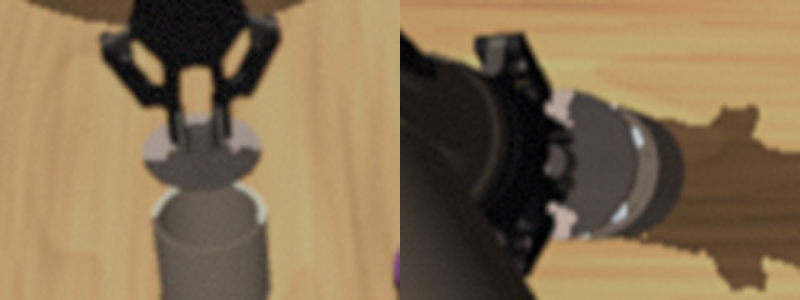

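The lid hangs level above the jar mouth: in the side view its disc spans u of about 213–249 and the rim about 215.6–250.4. I measure the offset between them.

```bash
python3 - <<'E'
from h import *
s=cv2.imread("pics/side2.png")
print("pred lid",proj("side",[.4718,.2683,.1438]),"pred rim",proj("side",[.472,.2687,.08]))
h=cv2.cvtColor(s,cv2.COLOR_BGR2HSV); m=(h[...,1]<75)
for v in range(114,140,2):
    u=np.flatnonzero(m[v,205:258])+205; print(v,u.min(),u.max(),end=' | ')
# disc edge points (left/right extremes and lower edge) -> circle at disc heights
P=[]
for v in range(121,134):
    u=np.flatnonzero(m[v,205:258])+205; P+=[(u.min()-.5,v),(u.max()+.5,v)]
print(); print(circ("side",P,.1438)); print(circ("side",P,.1408))
E
```

```text
pred lid [229.83885822 124.12603589] pred rim [231.93566056 144.00416535]
114 221 237 | 116 221 242 | 118 217 245 | 120 215 247 | 122 213 247 | 124 213 247 | 126 213 246 | 128 214 246 | 130 215 244 | 132 217 242 | 134 220 241 | 136 221 245 | 138 219 247 | 
(array([0.47234424, 0.2673456 ]), np.float64(0.044188902669538954), (0.47182562947273254, 0.2660042643547058, 0.046024929732084274))
(array([0.47211708, 0.27139614]), np.float64(0.04436175242219558), (0.47159653902053833, 0.2700495421886444, 0.046204518526792526))
```

Emit:
move_arm --rows '[0,0,1.5,0,0,0,3,0,0,0,4.2,0,0,0,5,0,0,0,5.2,0,0,0,5.2,0]'

```text
clock: 7.68
tcp_pos: [0.4716, 0.2682, 0.1085]
orientation: [2.1, 2.336, 0.0]
contact_force: [-0.2, -0.0, -1.9]
grip_width: 0.0203
gripper_force: 39.2
```

Emit:
move_arm --rows '[0,0,0.2,0,0,0,0.4,0,0,0,0.5,0,0,0,0.5,0]'

```text
clock: 8.18
tcp_pos: [0.4715, 0.268, 0.1035]
orientation: [2.1, 2.336, -0.0]
contact_force: [-0.2, 0.5, -0.4]
grip_width: 0.0207
gripper_force: 39.1
```

Emit:
move_arm --rows '[0,0,0.1,0,0,0,0.1,0,0,0,0.1,0]'

```text
clock: 8.55
tcp_pos: [0.4716, 0.268, 0.1032]
orientation: [2.1, 2.336, 0.0]
contact_force: [-2.2, -2.0, 6.2]
grip_width: 0.0207
gripper_force: 39.8
```

```bash
python3 -c "
from h import *
go([.4721,.2687,.1032])"
```

```text
t 8.55 tcp [0.4716 0.268  0.1032] xyaw 96.08 f [-2.24 -1.98  6.18] w 0.020688036269903225 39.823994636535645 tips 0.014 zax [ 5.e-04 -3.e-04 -1.e+00]
shift cm [0.06 0.06 0.  ]
```

Contact comes at exactly the seating height (0.1032), so I release and back off.

Emit:
move_arm --rows '[0,0,0,0,0,0,0,0,0,0,0,0,0,0,0,0,0,0,0,0]' --fingers 0.55

```text
clock: 9.18
tcp_pos: [0.4715, 0.2681, 0.1024]
orientation: [-2.1, -2.336, -0.0]
contact_force: [0.4, -0.1, -0.5]
grip_width: 0.0474
gripper_force: 0.0
```

Emit:
move_arm --rows '[0,0,-1,0,0,0,-3,0,0,0,-6,0,0,0,-10,0,-4,1,-12,0,-8,2,-12,0,-12,2.5,-12,0,-12,2.5,-12,0,-12,2.5,-12,0]'

```text
clock: 10.3
tcp_pos: [0.509, 0.1521, 0.223]
orientation: [-2.1, -2.337, -0.001]
contact_force: [-0.1, 0.2, 0.6]
grip_width: 0.047
gripper_force: 0.0
```

```bash
python3 -c "
from h import *
go([.4855,-.019,.18])
s=r.grab_frame('side');t=r.grab_frame('top');cv2.imwrite('pics/side3.png',s);cv2.imwrite('pics/top3.png',t)
c=lambda i,x0,y0,w,h:cv2.resize(i[y0:y0+h,x0:x0+w],(400,300),interpolation=cv2.INTER_CUBIC)
cv2.imwrite('pics/c.png',np.hstack([c(s,170,100,120,90),c(t,95,215,120,90)]))"
```

```text
t 10.3 tcp [0.509  0.1521 0.223 ] xyaw 96.11 f [-0.08  0.18  0.6 ] w 0.04702355323031826 0.0 tips 0.014 zax [ 6.e-04  7.e-04 -1.e+00]
shift cm [-16.77  -4.16   4.29]
```

View pics/c.png

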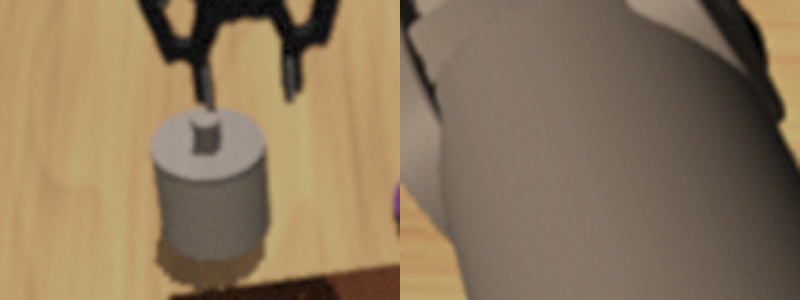

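The lid sits level and flush on the jar, with the disc at about side (232,143) and the knob centred. Next I move over the handle.

Emit:
move_arm --rows '[-3,-0.8,0,0,-7,-1.8,1,0,-11,-2.8,2,0,-14.5,-3.6,3.5,0,-16.7,-4.1,4.3,0,-16.7,-4.1,4.3,0,-16.7,-4.1,4.3,0]'

```text
clock: 11.28
tcp_pos: [0.4866, -0.0171, 0.18]
orientation: [2.098, 2.339, 0.002]
contact_force: [0.4, -0.7, 0.5]
grip_width: 0.0465
gripper_force: 0.0
```

```bash
python3 -c "
from h import *
go([.4855,-.019,.1265])
s=r.grab_frame('side')
c=lambda i,x0,y0,w,h:cv2.resize(i[y0:y0+h,x0:x0+w],(600,450),interpolation=cv2.INTER_CUBIC)
cv2.imwrite('pics/d.png',c(s,180,140,160,120))
k=blob(s,(228,188,247,245),110,80); c2,w2,a2=cv2.minAreaRect(k.astype(np.float32)); print('bar side',c2,w2,a2,ray('side',*c2,.131))"
```

```text
t 11.275 tcp [ 0.4866 -0.0171  0.18  ] xyaw 96.22 f [ 0.44 -0.7   0.48] w 0.04654968790085832 0.0 tips 0.014 zax [ 1.e-03  8.e-04 -1.e+00]
shift cm [-0.18 -0.13  5.35]
bar side (236.7622528076172, 205.23208618164062) (24.694664001464844, 5.098649501800537) 79.3803482055664 [ 0.48449059 -0.0043926   0.131     ]
```

View pics/d.png

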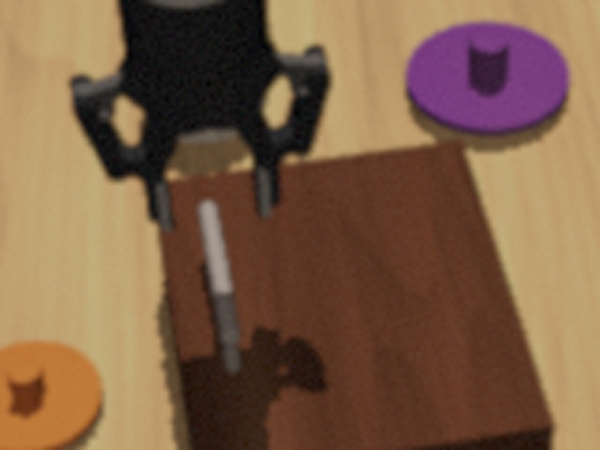

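The fingers straddle the bar in the side view, bar at about (240,210). I descend and grip.

Emit:
move_arm --rows '[-0.1,-0.1,2,0,-0.1,-0.1,4,0,-0.1,-0.1,5.2,0,-0.1,-0.1,5.35,0,-0.1,-0.1,5.35,0]'

```text
clock: 11.95
tcp_pos: [0.4856, -0.0197, 0.1265]
orientation: [2.099, 2.337, 0.001]
contact_force: [-0.2, -0.5, -0.3]
grip_width: 0.0469
gripper_force: 0.0
```

Emit:
move_arm --rows '[0,0,0,0,0,0,0,0,0,0,0,0,0,0,0,0,0,0,0,0,0,0,0,0]' --fingers 0 --newtons 30

```text
clock: 12.7
tcp_pos: [0.4858, -0.0202, 0.1265]
orientation: [2.1, 2.335, 0.001]
contact_force: [0.2, -0.7, 4.9]
grip_width: 0.0095
gripper_force: 30.0
```

```bash
python3 -c "
from h import *
go([.4855,-.019,.1265])
import math
for d in (10,20,30,40,45,50,52):
  a=math.radians(d)+.2588; print(d, round(100*(.17-.17586*math.cos(a)),2), round(100*(.17586*math.sin(a)-.045),2))"
```

```text
t 12.7 tcp [ 0.4858 -0.0202  0.1265] xyaw 96.08 f [ 0.21 -0.67  4.95] w 0.009471073967473305 29.967938661575317 tips 0.014 zax [ 1.5e-03 -1.0e-04 -1.0e+00]
shift cm [ 0.12 -0.02 -0.  ]
10 1.04 2.88
20 2.56 5.54
30 4.53 7.9
40 6.87 9.88
45 8.16 10.7
50 9.52 11.42
52 10.08 11.67
```

Emit:
move_arm --rows '[0,0.2,-0.7,0,0,0.46,-1.47,0,0,1.04,-2.88,0,0,1.74,-4.25,0,0,2.56,-5.54,0,0,3.49,-6.76,0,0,3.49,-6.76,0]'

```text
clock: 13.58
tcp_pos: [0.5191, -0.0164, 0.1943]
orientation: [-2.099, -2.335, 0.003]
contact_force: [-5.8, 1.3, 0.6]
grip_width: 0.0099
gripper_force: 29.6
```

```bash
python3 -c "
from h import *
x=np.array([.9943,.106,0]);s=np.array([.4858,-.0202,.1265])
go(s+x*.0952+[0,0,.1142])"
```

```text
t 13.575 tcp [ 0.5191 -0.0164  0.1943] xyaw 96.09 f [-5.77  1.32  0.56] w 0.009909713608841624 29.613317549228668 tips 0.014 zax [-2.7e-03 -5.0e-04 -1.0e+00]
shift cm [-0.03  6.16 -4.65]
```

Emit:
move_arm --rows '[0,0.4,-0.5,0,0,1.04,-1.14,0,0,2.17,-2.18,0,0,3.38,-3.12,0,0,4.67,-3.94,0,0,5.5,-4.4,0,0,6.03,-4.66,0,0,6.03,-4.66,0,0,6.03,-4.66,0,0,6.03,-4.66,0]'

```text
clock: 14.82
tcp_pos: [0.5801, -0.0093, 0.2419]
orientation: [2.1, 2.336, 0.001]
contact_force: [-6.2, 0.7, 7.4]
grip_width: 0.0095
gripper_force: 30.9
```

```bash
python3 -c "
from h import *
x=np.array([.9943,.106,0]);s=np.array([.4858,-.0202,.1265])
go(s+x*.0952+[0,0,.1142])
p=r.get_obs()['tcp_pos']; d=p-s; print('angle',np.degrees(np.arctan2(.045+d[2],.17-d@x)-.2588),'rad',np.hypot(.045+d[2],.17-d@x))
s_=r.grab_frame('side'); cv2.imwrite('pics/e.png',s_)"
```

```text
t 14.825 tcp [ 0.5801 -0.0093  0.2419] xyaw 96.11 f [-6.16  0.67  7.35] w 0.00948320571852878 30.925341546535492 tips 0.014 zax [ 7.e-04  3.e-04 -1.e+00]
shift cm [-0.08  0.03  0.12]
angle 50.08232976269826 rad 0.1771250460436216
```

View pics/e.png

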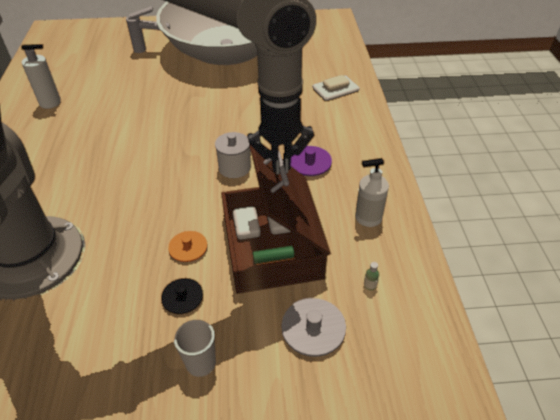

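The side view shows the flap open, held by the bar at about (281,180), and the chest interior visible. The jar and its lid are intact at (234,155), and the tumbler, pump and mini have not moved. I let it settle, then hand in.

Emit:
move_arm --rows '[0,0,0.05,0,0,0,0.1,0,0,0,0.1,0,0,0,0.1,0,0,0,0.1,0,0,0,0.1,0,0,0,0.1,0,0,0,0.1,0]'

```text
clock: 15.88
tcp_pos: [0.5799, -0.0094, 0.2417]
orientation: [2.1, 2.336, 0.001]
contact_force: [-8.0, 0.5, 14.7]
grip_width: 0.0095
gripper_force: 31.6
```

```bash
python3 -c "
from h import *
x=np.array([.9943,.106,0]);s=np.array([.4858,-.0202,.1265])
go(s)
o=r.get_obs();d=o['tcp_pos']-s; print('angle',np.degrees(np.arctan2(.045+d[2],.17-d@x)-.2588),o['qvel'].round(4))
print(r.hand_in())"
```

```text
t 15.875 tcp [ 0.5799 -0.0094  0.2417] xyaw 96.11 f [-7.96  0.47 14.65] w 0.00953220763772496 31.580354869365692 tips 0.014 zax [ 6.e-04 -1.e-04 -1.e+00]
shift cm [-0.07 -9.48 11.52]
angle 50.010635869792594 [ 0.0003 -0.0007 -0.0007 -0.0002  0.0006  0.0004 -0.0008]
the job is handed in; nothing more can be done
None
```

The job is handed in at 15.9 s: the lid sits flush on the jar and is released, and the gripper is holding the flap still at about 50° (worked out from the arm's pose); the hand-in returned no verdict.

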